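# Free the painting jig of a parked brush and mount a wooden blank between its centres

## Task

Someone has parked a paintbrush in the V rests of the painting jig: lay it flat in the red brush tray. Then lay the plain wooden blank from the rack in the two V rests, and slide the tailstock up until the blank is held snugly between both cup centres, with no end play. Leave the finished green stick and the yellow-capped jar beside the jig where they are.

Things in the scene. Friction and masses are not known exactly. Their poses are not given: they have to be found in the camera images.
- jig: Painting jig, fixed: plywood bed 370 x 100 x 18 mm with blue headstock, two V rests and sliding blue tailstock. Origin on the table beneath the middle between the V rests; x along the jig from headstock to tailstock, z up. V rests (90 degree notches, 12 mm long in x, arms 17 mm to either side) at x = -50 and +50 mm, notch bottoms 45 mm, arm ends 61 mm above the table; nothing between them.
- head_cup (a point): Centre of the rim of the headstock's steel cup centre, at jig x = -91 mm, 62 mm above the table. Cup 29 mm outside, 18 mm inside, 11 mm deep, opening towards jig +x; a blank's tapered end goes 9 mm into it. The headstock behind it is 44 mm wide, its top 88 mm above the table.
- cradle (a point): Point on the jig's centre line (common axis of the cups and of a blank lying in the V rests), 62 mm above the table, midway between the V rests. Axes as the jig's. The middle of a blank pressed home in the headstock cup comes to this point.
- tailstock (a joint): Slide of the tailstock along the jig, m: 0 fully back, grows as it moves towards the headstock (jig -x), at most 0.092; stiff (about 3 N) and stays where left. The rim of its cup (same size as the headstock's, opening towards -x) is at jig x = 166 mm minus this value; a blank clamped between both cups gives about 0.075.
- tail_handle (a point): Grip point of the red handle block on top of the tailstock, 112 mm above the table. Block 26 mm along the jig, 22 mm across, from 87 to 125 mm above the table. The point lies in its middle, 13 mm below its top, 31 mm behind the tailstock cup's rim, and moves with the tailstock.
- brush: Paintbrush, 185 mm long, 25 g, orange round handle 10 mm thick, brass ferrule and brown tip up to 13 mm thick. Origin on its axis, 85 mm from the handle's end, 100 mm from the tip, x towards the tip. At first it lies in the jig's V rests, axis 52 mm above the table.
- tray: Red open brush tray, fixed: 260 mm (x) x 120 mm (y) outside, 24 mm high, walls and floor 5 mm. Origin under its centre on the table.
- rack: Wooden stick rack, fixed: base 140 mm (x) x 160 mm (y), 10 mm thick, two slots along x at y = -37.5 and +37.5 mm, each of two V notches at x = -55 and +55 mm; a stick's axis lies 52 mm above the table. Origin under its centre on the table.
- blank: Plain light wooden stick (the blank), 200 mm long, 24 mm thick, 65 g, both ends tapering over 14 mm to 8 mm, alike either way round. Origin at its middle, x along its axis. Starts in one slot of the rack.
- finished: Finished stick, same shape as the blank but green with two yellow bands; in the other slot of the rack. Origin at its middle, x along it. Leave alone.
- paint_jar: Closed glass jar with yellow cap, 48 mm across, 60 mm high, beside the jig on the far side. Origin under its centre.
Things that resemble listed ones, but are neither listed nor needed, are in the scene too. There is more than one size of the blank; the job needs the larger.

How it is judged (in metres and radians):
On the way, in this order (a step that is already met when the one before it is completed fails the run):
1. the brush lies flat in the tray (x of brush in the frame of tray between -0.125 and 0.125 m and y of brush in the frame of tray between -0.06 and 0.06 m and z of brush in the frame of tray between 0 and 0.018 m and angle between brush's own x axis and vertical between 1.5 and 1.64 rad), for 0.2 s.
2. the blank lies in both V rests of the jig (y of blank in the frame of cradle between -0.003 and 0.003 m and z of blank in the frame of cradle between -0.003 and 0.003 m and angle between the x axis of blank and the x axis of jig, either way round below 0.035 rad and x of blank in the frame of cradle between -0.01 and 0.06 m), for 0.2 s.
3. the tailstock has clamped the blank between both cups (y of blank in the frame of cradle between -0.003 and 0.003 m and z of blank in the frame of cradle between -0.003 and 0.003 m and angle between the x axis of blank and the x axis of jig, either way round below 0.035 rad and x of blank in the frame of cradle between -0.004 and 0.003 m and value of joint tailstock above 0.072 m), for 0.2 s.
At the end, for the whole second after the job is handed in: The brush lies flat (4 degrees) on the tray's floor, between its walls; the blank lies on the jig's centre line (3 mm, 2 degrees), its middle no more than 3 mm beyond the cradle point towards the tailstock (4 mm the other way); tailstock at 0.072 m or more; all at rest (all of step 1 and all of step 3 and linear speed of blank below 0.01 m/s and linear speed of brush below 0.02 m/s and velocity of joint tailstock between -0.005 and 0.005 m/s); the robot touches nothing.
It fails at once if the finished stick or the yellow-capped jar is moved by more than 20 mm or tipped (distance of any of finished, paint_jar from where it was at the start of the episode above 0.02 m or angle between paint_jar's own z axis and vertical above 0.4 rad).
It also fails if it takes over 72 s, if anything falls off the work surface, if the arm or the gripper's body presses on something with over 40 N, if the wrist force passes 120 N, or if a joint passes its speed limit or range.

## Robot

A 7-joint arm with a two-finger parallel gripper is mounted at the origin on the work surface. World frame = base frame: x ahead of the robot, y to its left, z up, the work surface at z = 0. Lengths are in m, angles in degrees, forces in N, time in s.
With the tool pointing down it reaches from about 0.35 to 0.775 m from the base axis. Payload 3.1 kg.
Tool frame: the origin (TCP) lies on the centre line of the jaws, within the pads' length; the fingertips stand 17 mm ahead of it and the grasp point (between the pads) lies 2 mm behind it (robot.tip_reach is the distance from the TCP to the fingertips, in m); z points along the fingers, y is the line along which they close (so a half turn about z gives the same grasp; the last joint's range is limited). The gripper opens to 85 mm and grips with 20 to 120 N. Pads are 22 mm wide; open, the fingers measure 114 mm over their backs; the gripper's body (76 mm by 85 mm) begins 54 mm behind the grasp point. The pads swing forward as they close: fully open they stand 13 mm farther back than shut.
Start: joints at [65.162, 17.813, 0.802, 86.603, -0.252, 75.585, -1.558], TCP at [0.21, -0.508, 0.248] pointing down, gripper open.
Joint ranges: [-154.91, 154.91], [-16.99, 109.72], [-72.82, 74.43], [7.12, 147.25], [-82.49, 262.49], [11.32, 116.49], [-174.64, 174.64]. Speed limits (degrees/s): [159.86, 159.86, 180, 180, 180, 180, 180].

## Interface

Orientations are given as [roll, pitch, yaw] about the fixed x, y, z axes, in that order (R = Rz(yaw) Ry(pitch) Rx(roll)).
In Python, from station import robot, fingers, vision, workorder, recognise gives the robot as it stands. Calls block until the motion is done:
- robot.move_to(position, orientation): joint-space move of the TCP to a pose.
- robot.line_to(position, orientation=None, velocity=0.15, f_stop=None): straight line of the TCP; orientation=None keeps the orientation; velocity is the mean speed in m/s. With f_stop (N) it stops when the force on the tool has changed by that much, and returns True; else False.
- robot.move_j(angles): joint-space move.
- fingers.gripper_to(opening, force=None): opening from 0.0 (shut) to 1.0 (fully open); force is the grip in N (None keeps the last); returns when the fingers have stopped.
- robot.pause(seconds).
- robot.inverse_kinematics(position, orientation): joint angles nearest the present ones, or None.
- vision.grab_frame(name): name is "side" or "top" or "wrist"; returns the picture (384x512x3 uint8, red, green, blue); there is no depth.
- vision.calibration(name): a dict with "mtx" (3x3 intrinsics, pixels), "extrinsics" (4x4, takes a point from world to camera coordinates); the wrist camera has in their place "T_tool_cam" (4x4, takes a point from camera to tool coordinates, whose origin is the TCP and whose axes are the flange's). Camera axes: x right, y up, looking along -z (the intrinsics and any distortion apply to the point x, -y, -z); pixel columns grow to the right and rows downward; lengths in m; the calibration is good to about 2 mm. A picture is of the moment at which its call begins: read the wrist's pose just before it. calibration takes no time and is no camera call.
A pose or a line that the arm cannot do raises robot.PlanningError and nothing moves.
- workorder.close_job(): hands the job in; it is judged then, once.
Trained networks look in the newest picture that a camera, given by its name, has taken for a name from the list of things; names that differ only in an ending like _2 or _b are one class to them, and where a whole thing is asked for, a point or a joint stands for the part that bears it (a point fixed in the world has none). Each returns a list of dicts, best first, with "p" (0 to 1); they miss things now and then, are a little off and sometimes report something else, mostly with a low value. They report only what shows in the picture. A call takes as long as a camera call. They do not tell look-alikes from the thing itself.
- recognise(label, camera): "rect" ([centre column, centre row, width, height] in pixels, round what is visible of it).
Readings, each from a call of its own:
- robot.current_time_s(): time.
- robot.current_joint_positions(): joint angles.
- robot.current_dq(): joint speeds.
- robot.current_joint_torque(): joint torques, N m.
- robot.current_tool_pos(): TCP position.
- robot.current_eef_rot(): TCP orientation.
- robot.current_contact_force(): force on the tool from outside, world axes, zero at the start.
- robot.current_torque(): the same for the moment, N m.
- robot.current_finger_gap(): opening from 0.0 (shut) to 1.0 (fully open).
- robot.current_gripper_force(): force on a finger pad.
Only numpy, scipy, OpenCV 4.12 (cv2) and the standard library are available. Lean on these libraries where they do the work, as an engineer would, in place of code of your own. Each camera call takes 0.05 s, during which the arm holds its last target. There are 200 camera calls.

## Working session

There is one attempt and no reset: what is moved stays moved. The work goes in short steps, each a Python script; the robot and the scene stay as the last script left them, time stands still between calls to the robot, and variables do not carry over. Pictures are saved under pics/ and viewed, at most 10 in all, crops included, and the job is handed in when it is done.

```bash
ls; mkdir -p pics
python3 - <<'E'
from station import robot, fingers, vision, workorder, recognise
import cv2,numpy as np
ims=[]
for n in("top","side"):
    im=vision.grab_frame(n); cv2.imwrite(f"pics/{n}0.png",cv2.cvtColor(im,cv2.COLOR_RGB2BGR))
    c=vision.calibration(n); print(n,{k:np.round(v,4).tolist() for k,v in c.items()})
    for l in("jig","brush","tray","rack","blank","finished","paint_jar","tail_handle"):
        print(l,[(np.round(d["rect"]).tolist(),round(d["p"],2)) for d in recognise(l,n)][:4])
print({k:np.round(v,4).tolist() for k,v in vision.calibration("wrist").items()},robot.current_tool_pos(),robot.current_eef_rot(),robot.current_time_s())
E
```

```text
pics
top {'mtx': [[346.4364, 0.0, 252.4799], [0.0, 346.4364, 186.436], [0.0, 0.0, 1.0]], 'extrinsics': [[-0.0107, -0.9999, -0.0088, 0.0321], [0.9978, -0.0113, 0.0656, -0.5017], [-0.0657, -0.0081, 0.9978, -0.9857], [0.0, 0.0, 0.0, 1.0]]}
jig [([254.0, 148.0, 136.0, 66.0], 0.83)]
brush [([262.0, 147.0, 62.0, 22.0], 0.78), ([254.0, 150.0, 130.0, 60.0], 0.3)]
tray [([127.0, 188.0, 60.0, 93.0], 0.55), ([256.0, 148.0, 130.0, 64.0], 0.15)]
rack [([256.0, 150.0, 140.0, 64.0], 0.7), ([381.0, 185.0, 56.0, 58.0], 0.66)]
blank [([401.0, 184.0, 19.0, 77.0], 0.75)]
finished [([378.0, 183.0, 14.0, 66.0], 0.72)]
paint_jar [([293.0, 121.0, 21.0, 24.0], 0.6)]
tail_handle [([209.0, 135.0, 24.0, 23.0], 0.95)]
side {'mtx': [[408.3135, 0.0, 254.7218], [0.0, 408.3135, 193.7674], [0.0, 0.0, 1.0]], 'extrinsics': [[-0.8435, -0.537, -0.0128, 0.4091], [0.3611, -0.5845, 0.7266, -0.2343], [-0.3977, 0.6082, 0.6869, -1.0351], [0.0, 0.0, 0.0, 1.0]]}
jig [([215.0, 198.0, 113.0, 92.0], 0.87)]
brush [([221.0, 187.0, 50.0, 27.0], 0.57), ([314.0, 135.0, 43.0, 21.0], 0.18)]
tray [([169.0, 311.0, 112.0, 104.0], 0.7), ([215.0, 200.0, 114.0, 86.0], 0.51)]
rack [([307.0, 153.0, 53.0, 39.0], 0.91), ([220.0, 189.0, 45.0, 26.0], 0.25)]
blank [([312.0, 134.0, 46.0, 19.0], 0.91)]
finished [([301.0, 144.0, 46.0, 25.0], 0.53)]
paint_jar [([215.0, 168.0, 18.0, 21.0], 0.49)]
tail_handle [([180.0, 208.0, 27.0, 42.0], 0.93), ([220.0, 188.0, 46.0, 26.0], 0.75), ([305.0, 152.0, 59.0, 37.0], 0.23)]
{'mtx': [[298.3772, 0.0, 252.7982], [0.0, 298.3772, 191.8676], [0.0, 0.0, 1.0]], 'T_tool_cam': [[0.0007, 0.9522, 0.3055, 0.0787], [1.0, -0.0006, -0.0004, -0.0], [-0.0002, 0.3055, -0.9522, -0.1247], [0.0, 0.0, 0.0, 1.0]]} [ 0.21003787 -0.50832844  0.24829687] [1.79999738e+02 2.64952717e-03 2.24532452e+01] 0.9
```

Run:
```python
import cv2
im=cv2.imread("pics/top0.png"); cv2.imwrite("pics/top0c.png",cv2.resize(im[90:250,80:440],(800,356),interpolation=cv2.INTER_CUBIC))
im=cv2.imread("pics/side0.png"); cv2.imwrite("pics/side0c.png",cv2.resize(im[90:370,90:410],(685,600),interpolation=cv2.INTER_CUBIC))
```

```text
(no output)
```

View pics/top0c.png

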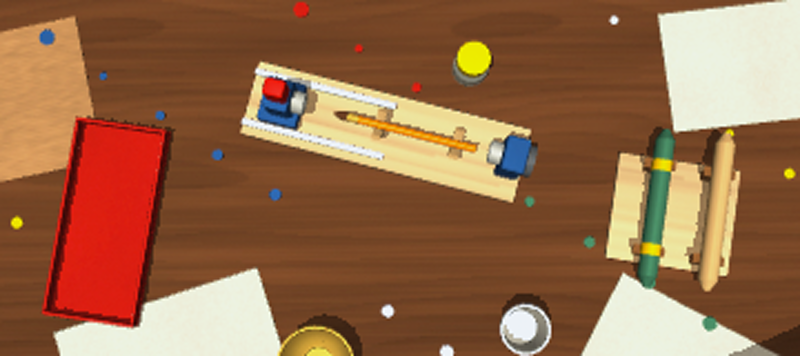

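View pics/side0c.png

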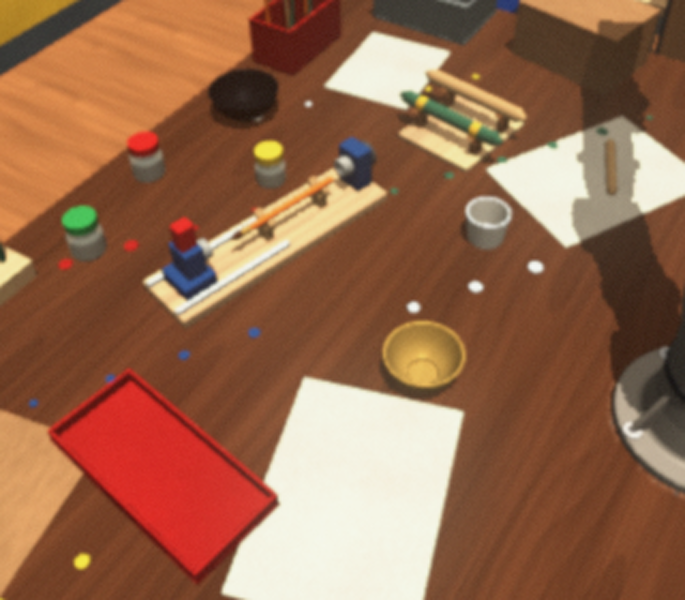

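The top view shows the jig with the brush tip at crop (335,114) and its handle end at (477,148). The headstock is to the right and the tailstock to the left with its red handle at (275,88). The tray is at (107,220) and the yellow-capped jar at (473,55). In the rack, the blank runs (725,135)–(708,285), with the green stick beside it.

Candidates for the blank:
- Light stick in the rack, side px (312,134): long and thick, so this is my choice.
- Small stick on the paper, side px (376,168): too short.
- Green stick, side px (301,144): the finished one.

Next I'll check this with a close wrist view.

```bash
cat > h.py <<'E'
from station import robot, fingers, vision, workorder, recognise
import cv2, numpy as np
from scipy.spatial.transform import Rotation as R
def wcam(pos,rot):
    T=np.eye(4); T[:3,:3]=R.from_euler('xyz',rot,degrees=True).as_matrix(); T[:3,3]=pos
    return T@vision.calibration("wrist")["T_tool_cam"]
def p2w(K,C,uv,z):           # C: camera->world; pixel -> world at height z
    d=np.array([(uv[0]-K[0,2])/K[0,0],-(uv[1]-K[1,2])/K[1,1],-1.])
    d=C[:3,:3]@d; o=C[:3,3]; return (o+d*(z-o[2])/d[2])
def top(uv,z):
    c=vision.calibration("top"); return p2w(c["mtx"],np.linalg.inv(c["extrinsics"]),uv,z)
def snap(name):
    p,r=robot.current_tool_pos(),robot.current_eef_rot()
    im=vision.grab_frame("wrist"); cv2.imwrite(f"pics/{name}.png",cv2.cvtColor(im,cv2.COLOR_RGB2BGR))
    np.save(f"pics/{name}.npy",wcam(p,r)); return im
def wr(name,uv,z): return p2w(vision.calibration("wrist")["mtx"],np.load(f"pics/{name}.npy"),uv,z)
E
python3 - <<'E'
from h import *
c=lambda x,y:(80+x*.45,90+y*.45)
for n,u,z in [("tip",(335,114),.052),("end",(477,148),.052),("headcup",(495,152),.062),("tailcup",(305,101),.062),("handle",(275,88),.125),("jar",(473,55),.06),
 ("b1",(727,133),.052),("b2",(708,287),.052),("f1",(665,133),.052),("f2",(648,285),.052),("tr1",(78,118),.024),("tr2",(171,129),.024),("tr3",(44,312),.024),("tr4",(136,326),.024)]:
    print(n,np.round(top(c(*u),z),3))
E
```

```text
tip [0.628 0.086 0.052]
end [ 0.582 -0.093  0.052]
headcup [ 0.575 -0.114  0.062]
tailcup [0.643 0.123 0.062]
handle [0.645 0.151 0.125]
jar [ 0.699 -0.089  0.06 ]
b1 [ 0.597 -0.408  0.052]
b2 [ 0.405 -0.377  0.052]
f1 [ 0.598 -0.33   0.052]
f2 [ 0.408 -0.302  0.052]
tr1 [0.632 0.424 0.024]
tr2 [0.616 0.302 0.024]
tr3 [0.381 0.464 0.024]
tr4 [0.361 0.345 0.024]
```

Run:
```python
from h import *
robot.move_to([0.50,-0.37,0.25],[180,0,-9]); snap("rack1")
for l in("blank","finished"): print(l,[(np.round(d["rect"]).tolist(),round(d["p"],2)) for d in recognise(l,"wrist")][:3])
robot.move_to([0.605,0.0,0.25],[180,0,75]); snap("jig1")
print(robot.current_time_s())
a=cv2.imread("pics/jig1.png"); cv2.imwrite("pics/jig1b.png",cv2.resize(a,(800,600),interpolation=cv2.INTER_CUBIC))
a=cv2.imread("pics/rack1.png"); cv2.imwrite("pics/rack1b.png",cv2.resize(a,(800,600),interpolation=cv2.INTER_CUBIC))
```

```text
blank [([286.0, 316.0, 79.0, 47.0], 0.86), ([268.0, 159.0, 28.0, 181.0], 0.82)]
finished [([200.0, 163.0, 30.0, 181.0], 0.91)]
3.7583
```

View pics/jig1b.png

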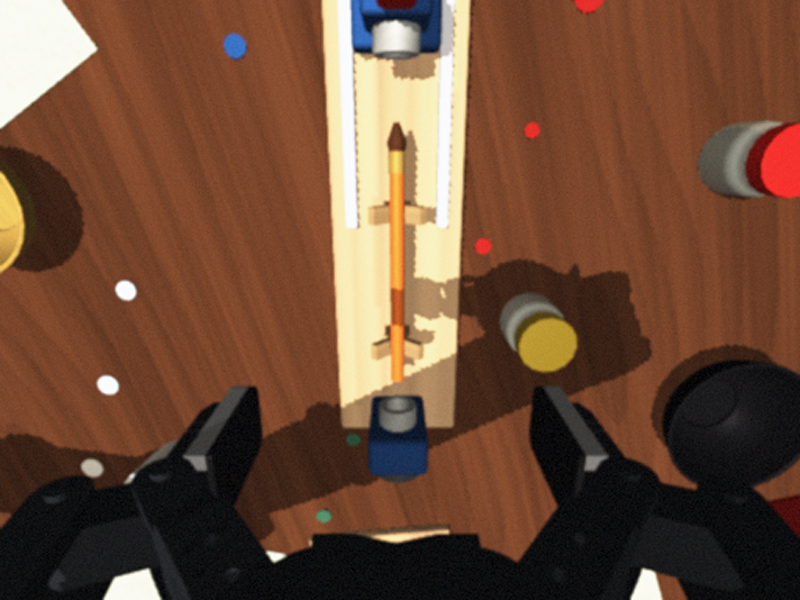

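View pics/rack1b.png

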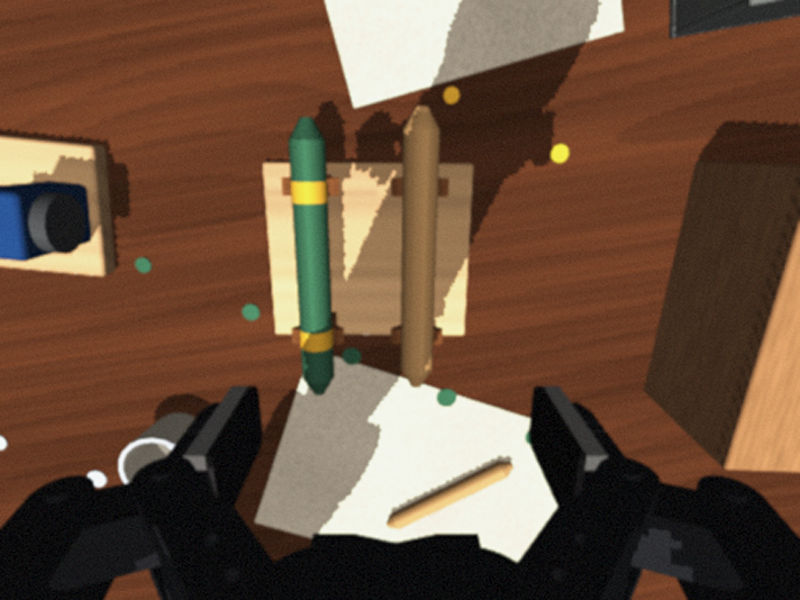

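Close views confirm the choice: the blank is the long stick at (420,245), and the short one at (450,492) is a decoy. In the jig view the brush tip is at (396,124) and its end at (398,380). The V rests are at rows 212 and 346, and the head cup is at (397,405).

Run:
```python
from h import *
s=.64; J=lambda u,z:wr("jig1",(u[0]*s,u[1]*s),z); K=lambda u,z:wr("rack1",(u[0]*s,u[1]*s),z)
ang=lambda a,b:np.degrees(np.arctan2(*(b-a)[1::-1]))
for n,a,b,z in [("bedL",(342,426),(325,20),.018),("bedR",(454,427),(469,20),.018),("Vnear",(374,349),(421,346),.061),("Vfar",(370,214),(425,212),.061),("brush",(398,381),(396,124),.052),("cups",(397,399),(396,57),.0765)]:
    A,B=J(a,z),J(b,z); print(n,np.round(A,4),np.round(B,4),"mid",np.round((A+B)/2,4),np.linalg.norm(A-B).round(4),ang(A,B).round(2))
for n,a,b,z in [("blank",(417,386),(423,106),.052),("fin",(320,393),(305,117),.052)]:
    A,B=K(a,z),K(b,z); print(n,np.round(A,4),np.round(B,4),"mid",np.round((A+B)/2,4),np.linalg.norm(A-B).round(4),ang(A,B).round(2))
```

```text
bedL [ 0.5205 -0.1385  0.018 ] [0.6026 0.1652 0.018 ] mid [0.5616 0.0134 0.018 ] 0.3146 74.88
bedR [ 0.6155 -0.1654  0.018 ] [0.6961 0.1399 0.018 ] mid [ 0.6558 -0.0128  0.018 ] 0.3157 75.2
Vnear [ 0.575  -0.0571  0.061 ] [ 0.6088 -0.0638  0.061 ] mid [ 0.5919 -0.0604  0.061 ] 0.0344 -11.25
Vfar [0.5994 0.0378 0.061 ] [0.6352 0.0295 0.061 ] mid [0.6173 0.0336 0.061 ] 0.0367 -13.14
brush [ 0.584  -0.0915  0.052 ] [0.631  0.0879 0.052 ] mid [ 0.6075 -0.0018  0.052 ] 0.1854 75.32
cups [ 0.5827 -0.0927  0.0765] [0.6401 0.1216 0.0765] mid [0.6114 0.0145 0.0765] 0.2219 75.03
blank [ 0.402  -0.3735  0.052 ] [ 0.5999 -0.4061  0.052 ] mid [ 0.501  -0.3898  0.052 ] 0.2006 -9.35
fin [ 0.408  -0.2983  0.052 ] [ 0.6054 -0.33    0.052 ] mid [ 0.5067 -0.3141  0.052 ] 0.2 -9.13
```

Run:
```python
from h import *
o=[180,0,75.2]; p=[0.6075,-0.0018]
fingers.gripper_to(0.55)
robot.move_to(p+[0.13],o); robot.line_to(p+[0.060],velocity=.12)
fingers.gripper_to(0.0,force=30); print(robot.current_finger_gap(),robot.current_gripper_force())
robot.line_to(p+[0.16],velocity=.2)
im=snap("held"); print(robot.current_finger_gap())
o=[180,0,170.8]; q=[0.4975,0.384]
robot.move_to(q+[0.13],o); print("stop",robot.line_to(q+[0.026],velocity=.1,f_stop=6),robot.current_tool_pos())
fingers.gripper_to(0.35); robot.line_to(q+[0.20],velocity=.25); robot.pause(.1); snap("tray1")
print(robot.current_time_s())
a=cv2.imread("pics/tray1.png"); cv2.imwrite("pics/tray1b.png",cv2.resize(a,(600,450)))
```

```text
0.09901184525890763 29.378032386302948
0.1010274843419002
stop False [0.49795424 0.3846549  0.02691127]
10.6583
```

View pics/tray1b.png

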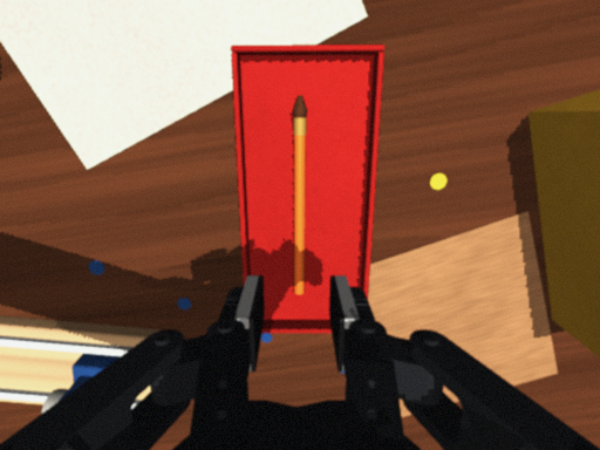

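The brush lies flat in the tray, from (300,100) to (300,293). Next is the blank.

Run:
```python
from h import *
o=[180,0,-9.3]; p=[0.501,-0.3898]
robot.line_to([0.49,0.30,0.22],velocity=.25); fingers.gripper_to(0.55)
robot.move_to(p+[0.16],o); robot.line_to(p+[0.050],velocity=.12)
fingers.gripper_to(0.0,force=40); print(robot.current_finger_gap(),robot.current_gripper_force())
robot.line_to(p+[0.18],velocity=.2); print(robot.current_finger_gap(),robot.current_contact_force())
o=[180,0,75.15]; q=[0.6079,-0.0008]
robot.move_to(q+[0.17],o); robot.line_to(q+[0.075],velocity=.12); print("stop",robot.line_to(q+[0.058],velocity=.03,f_stop=4),robot.current_tool_pos())
fingers.gripper_to(0.5); robot.line_to(q+[0.25],velocity=.25); robot.pause(.1); snap("jig2")
print(robot.current_time_s())
a=cv2.imread("pics/jig2.png"); cv2.imwrite("pics/jig2b.png",cv2.resize(a,(800,600),interpolation=cv2.INTER_CUBIC))
```

```text
0.26948213364976054 39.051268100738525
0.26998009603606954 [-0.09333232 -0.6216675  -1.43376292]
stop True [ 6.07437149e-01 -5.86248177e-04  6.17536597e-02]
20.4167
```

View pics/jig2b.png

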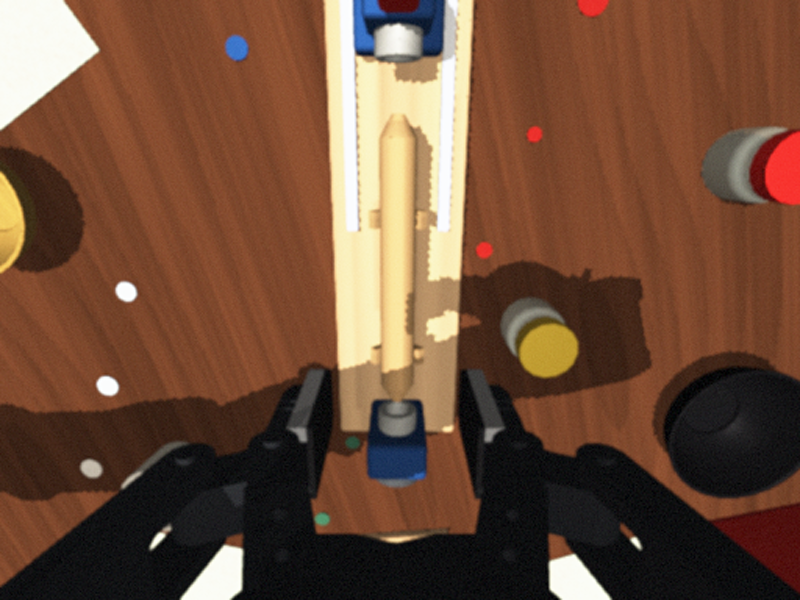

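The blank lies straight in both rests, its near end just clear of the head cup. Now I'll locate the handle.

Run:
```python
from h import *
robot.move_to([.648-.008,.151-.03,.27],[180,0,75.15]); robot.pause(.1); im=snap("tail1")
hsv=cv2.cvtColor(im,cv2.COLOR_RGB2HSV)
m=((hsv[...,0]<8)|(hsv[...,0]>172))&(hsv[...,1]>180)&(hsv[...,2]>90)
n,l,st,c=cv2.connectedComponentsWithStats(m.astype(np.uint8))
for i in range(1,n):
    if st[i,4]>100: print(st[i],c[i].round(1),wr("tail1",c[i],.125).round(4))
print([(np.round(d["rect"]).tolist(),round(d["p"],2)) for d in recognise("tail_handle","wrist")][:3])
cv2.imwrite("pics/tail1c.png",cv2.resize(cv2.imread("pics/tail1.png")[0:300,130:380],(500,600)))
```

```text
[   0    0  166   21 1789] [56.9  6.4] [0.5286 0.2995 0.125 ]
[384  30  18  20 273] [392.4  39.2] [0.7813 0.208  0.125 ]
[349 107  18  19 264] [357.4 115.8] [0.7446 0.1552 0.125 ]
[241 129  23  28 626] [252.  142.5] [0.6495 0.1565 0.125 ]
[ 442  194   46   39 1338] [465.5 212.6] [0.8318 0.0378 0.125 ]
[([252.0, 138.0, 53.0, 60.0], 0.95)]
```

View pics/tail1c.png

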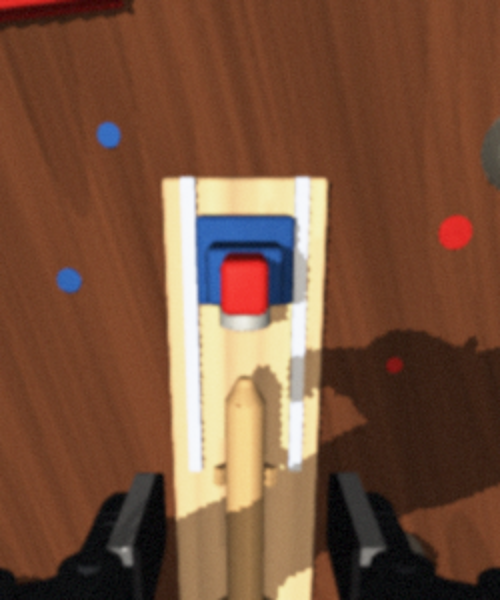

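The red handle's top is at crop (245,285), on the jig axis, with the slide at about 0.021. I'll grip it and push until the force rises.

Run:
```python
from h import *
o=[180,0,75.15]; h=np.array([.6495,.1565]); d=np.array([.2563,.9666])
fingers.gripper_to(0.6)
robot.move_to([*h,.17],o); robot.line_to([*h,.112],velocity=.1)
fingers.gripper_to(0.0,force=40); print(robot.current_finger_gap(),robot.current_gripper_force())
p0=robot.current_tool_pos()
print("stop",robot.line_to([*(p0[:2]-.068*d),.112],velocity=.03,f_stop=14))
p1=robot.current_tool_pos(); print("travel",(p1-p0)[:2]@d,robot.current_contact_force())
robot.pause(.3); print(robot.current_contact_force(),robot.current_time_s())
```

```text
0.2520639651896736 41.89510703086853
stop True
travel -0.05500006459383628 [2.11625857 0.90281057 2.08358145]
[3.74400416 0.16957307 3.56824333] 25.2
```

Run:
```python
from h import *
d=np.array([.2563,.9666]); p0=robot.current_tool_pos()
print("stop",robot.line_to([*(p0[:2]-.008*d),p0[2]],velocity=.015,f_stop=22))
p1=robot.current_tool_pos(); print("travel",(p1-p0)[:2]@d,robot.current_contact_force())
fingers.gripper_to(0.6); robot.line_to([p1[0],p1[1],.25],velocity=.2)
robot.move_to([.585,-.02,.30],[180,0,75.15]); robot.pause(.2); snap("jig3")
print(robot.current_time_s())
cv2.imwrite("pics/jig3b.png",cv2.resize(cv2.imread("pics/jig3.png")[0:330,150:370],(533,600*330//330)))
```

```text
stop False
travel -0.00031267450246085085 [ 7.22430728  8.74350695 -2.02341165]
28.0083
```

View pics/jig3b.png

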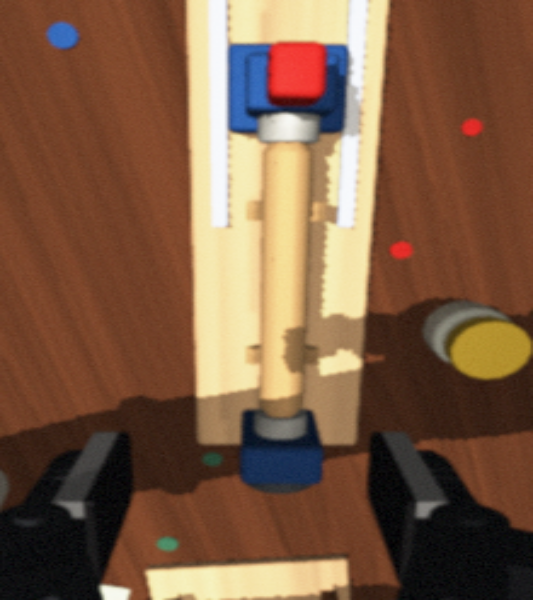

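The blank sits in both cups, tail at (288,130) and head at (280,420), and it didn't give when pushed further. I'm handing it in.

```bash
python3 -c "
from station import workorder
print(workorder.close_job())"
```

```text
the job is handed in; nothing more can be done
None
```

The job is handed in at about 28 s of the 72 s allowed, with no verdict returned: the brush lies flat in the red tray, and the blank is clamped in both cups with only 0.3 mm of give on a second push. The green stick and yellow-capped jar were left alone.

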